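Clamp the zoom lens in its V-cradle

TASK

The zoom lens with its camera lies loose in the open quick-clamp V-cradle on the optical breadboard. With a finger, push the clamp strap over until it lies flat across the lens barrel, then push the cam lever over and fully down on top of the strap to lock it. Pick nothing up: the lens stays where it lies in the V, and everything around the cradle stays where it is.

Things in the scene. Friction and masses are not known exactly. Their poses are not given: they have to be found in the camera images.
- cradle: V-cradle fixed on the breadboard (top 12 mm above the work surface). Origin: underside of its black base plate, under the middle of the V. x along the barrel to the front glass, y from strap hinge to lever, z up. Plate 76 (x) by 150 mm (y -72 to +78). Posts 38 mm wide (x) at y -45 (hinge, 80 mm high) and y +52 (lever, 89 mm high). Turned up to 0.6 rad either way. Barrel top at z 65 mm.
- clamp_strap (a joint): opening of the clamp strap, rad: 0 = closed, level across the barrel (stop); starts open at 1.75 to 2.05, leaning back past upright, away from the lens; stop at 2.1. At value a it points from point strap_hinge along (cos a) y + (sin a) z of the cradle. Stiff hinge (0.09 N m, about 2 N at 50 mm): it stays where it is left, does not fall shut.
- cam_lever (a joint): angle of the cam lever, rad: 0 = fully back (stop), 2.094 = fully down (stop); starts at 0 to 0.25, standing up, leaning outwards from the lens. At value b it points from point lever_pivot along (cos c) y + (sin c) z of the cradle, c = 1.047 + b; fully down it lies level over the strap, towards the strap's hinge. Friction (0.25 N m, about 5 N at 50 mm) keeps it where it is left.
- strap_hinge (a point): middle of the strap's hinge pin, fixed to the cradle at x 0, y -45, z 71.7 mm in its frame; the strap turns about the cradle's x axis here
- lever_pivot (a point): middle of the lever's pivot pin, fixed to the cradle at x 0, y +52, z 80 mm in its frame; the lever turns about the cradle's x axis here. Near the end of its travel the lever's cam nose bears on the strap's free end and holds it down; pushed down too early, the lever is in the strap's way.
- strap_end (a point): middle of the strap's free end, half way through its thickness, 87 mm from the hinge; moves with the strap. The strap is a straight rigid aluminium bar, 24 mm wide along the cradle's x and 6 mm thick, centred on the line from the hinge, with a thin rubber pad under its middle.
- lever_end (a point): end of the lever's black thumb pad, 62 mm from the pivot, half way through its 7 mm thickness; moves with the lever. Lever: flat steel arm 16 mm wide along x, the pad 22 mm wide over its last 20 mm. Its outer face (top when down) is 9 to 10 mm off the line from the pivot, its inner face 3 mm off on the same side.
- zoom_lens: zoom lens lying loose in the V: black barrel 40 mm across and 130 mm long along the cradle's x, with a small camera (27 mm square) on its back end, 182 mm long in all. Origin on the barrel's axis, half way along the barrel, 45 mm above the cradle's origin; x axis towards the front glass. About 0.4 kg. Its origin lies within 8 mm of the strap along x.
- lens_cap: lens cap: flat black disc, 44 mm across, 9 mm high, lying on the breadboard beside the cradle; origin at the centre of its underside. Bystander.
- post: spare steel post standing on a 31 mm round foot, 12.7 mm thick, 76 mm high in all, near the lever side of the cradle; origin at the centre of its underside. Bystander.
- hex_driver: hex driver lying on the breadboard on the lever side of the cradle: black handle 75 x 20 x 20 mm and thin blade, 152 mm long in all; origin on the underside near its middle. Bystander.
- dropper_bottle: amber glass bottle, 38 mm across, 75 mm high, standing to the robot's right; origin at the centre of its underside. Bystander.
- tweezers: steel tweezers lying flat, 128 mm long, 13 mm wide, 8 mm high, to the right; origin on the underside near the middle. Bystander.
- sample_jar: small clear jar with an orange lid, 48 mm across, 55 mm high, to the robot's left; origin at the centre of its underside. Bystander.
- mirror_mount: square mirror mount on a post with a 45 mm round foot, 108 mm high, to the left; origin at the centre of its underside. Bystander.
- tissue_pack: flat paper pack of lens tissues, 75 x 105 x 22 mm, to the right; origin at the centre of its underside. Bystander.
There are look-alikes about, which are no part of the job. Several things have the shape of the zoom_lens; the one meant has the colours described above.

How it is judged (in metres and radians):
On the way, in this order (a step that is already met when the one before it is completed fails the run):
1. the strap lies across the barrel while the cam lever is still standing up (value of joint clamp_strap below 0.08 rad and value of joint cam_lever below 0.8 rad), for 0.2 s.
2. the cam lever is fully down over the closed strap (value of joint clamp_strap below 0.04 rad and value of joint cam_lever above 2 rad), for 0.2 s.
At the end, for the whole second after the job is handed in: strap closed across the barrel (under 0.04 rad from its stop), cam lever fully down (above 2.0 of 2.094 rad), the lens at rest, still lying in the V (axis within 6 mm of its seated height and 0.06 rad of the V's direction) and within 12 mm of where it lay; bystanders within 30 mm of where they stood (all of step 2 and distance of zoom_lens from where it was at the start of the episode below 0.012 m and z of zoom_lens in the frame of cradle between 0.039 and 0.051 m and angle between the x axis of zoom_lens and the x axis of cradle, either way round below 0.06 rad and linear speed of zoom_lens below 0.02 m/s); the robot touches nothing.
It fails at once if the lens is lifted, carried or shoved out of its place in the V (distance of zoom_lens from where it was at the start of the episode above 0.02 m or z of zoom_lens in the frame of cradle above 0.057 m).
It fails at once if something standing around the cradle is picked up or pushed more than 30 mm (distance of any of lens_cap, post, hex_driver, dropper_bottle, tweezers, sample_jar, mirror_mount, tissue_pack from where it was at the start of the episode above 0.03 m).
It also fails if it takes over 45 s, if anything falls off the work surface, if the arm or the gripper's body presses on something with over 40 N, if the wrist force passes 120 N, or if a joint passes its speed limit or range.

ROBOT

A 6-joint arm with a two-finger parallel gripper is mounted at the origin on the work surface. World frame = base frame: x ahead of the robot, y to its left, z up, the work surface at z = 0. Lengths are in m, angles in degrees, forces in N, time in s.
With the tool pointing down it reaches from about 0.325 to 0.775 m from the base axis. Payload 5.5 kg.
Tool frame: the origin (TCP) lies at the very end of the fingers, on their centre line; the grasp point (between the pads) lies 19 mm behind it (env.tcp_to_grasp is the distance from the TCP to the grasp point, in m); z points along the fingers, y is the direction in which the jaws open and shut (so a half turn about z gives the same grasp; the last joint's range is limited). The gripper opens to 88 mm and grips with 3 to 60 N. Pads are 20 mm wide; open, the fingers measure 115 mm over their backs; the gripper's body (75 mm by 178 mm) begins 61 mm behind the grasp point.
Start: joints at [-75.384, 5.22, 70.514, -0, 104.267, -3.249], TCP at [0.184, -0.571, 0.223] pointing down, gripper open.
Joint ranges: [-164.24, 164.24], [-49.07, 125.15], [9.68, 141.18], [-86.29, 266.29], [3.28, 154.24], [-151.56, 151.56]. Speed limits (degrees/s): [147.25, 147.25, 172.46, 180, 180, 180].

INTERFACE

Orientations are given as [roll, pitch, yaw] about the fixed x, y, z axes, in that order (R = Rz(yaw) Ry(pitch) Rx(roll)).
In Python, from bench import env, optics gives the robot as it stands.
- The arm moves only by the tool step_arm, never from a script. Its argument "commands" is a list that holds one entry, the list of rows, each a list of 5 numbers: the opening, from -1 (shut) to 1 (fully open), then the shift along the tool's x, y, z each as a share of 250 mm, from -1 to 1, then the turn about the tool's z as a share of 45 degrees, from -1 to 1. In form: [[[gripper, dx, dy, dz, roll], ...]]. A call has 1 to 8 rows; each row is the pose to reach, as a shift and turn from the pose measured when the call began, along the tool's axes at that moment; what a row does not reach only later rows make up. A row lasts 1/12 s, in which the tool goes at most 41.7 mm and 7.16 degrees, less where a joint would pass 70% of its speed; a pose out of reach is approached as far as the arm can. A call with a number of a shift or a turn outside -1 to 1 is refused whole. A call with a gripper value outside its range is refused whole. The fingers move at their own pace and stop on an object; the grip force is fixed at half the most. Time passes only in rows, so rows that repeat a pose let the fingers close. It gives the time, the measured TCP pose, the force and the opening at its end, in the units of the state.
- env.read_state(): the state, without advancing time (a new reading comes with each control period).
- optics.snapshot(name): name is "scene" or "top" or "wrist"; returns a dict with "color" (480x640x3 uint8, blue, green, red), "z_map" (480x640 float32, m along the optical axis (not along the pixel's ray), 0 where there is no reading), "mtx" (3x3 intrinsics, pixels), "rvec" (rotation vector, rad) and "tvec" (3), from world to camera coordinates, as OpenCV has them. Camera axes: x right, y down, z forward; pixel columns grow to the right and rows downward; lengths in m; the calibration is good to about 2 mm. A picture is of the moment at which its call begins.
- env.sign_off(): hands the job in, once; it reports no verdict.
The state is a dict: "t": time; "joint_positions": joint angles; "joint_velocities": joint speeds; "tau": joint torques, N m; "tcp_pos": TCP position; "tool_rot": TCP orientation; "force": force on the tool from outside, world axes, zero at the start; "wrist_torque": the same for the moment, N m; "finger_gap": opening from 0.0 (shut) to 1.0 (fully open).
Only numpy, scipy, OpenCV 4.12 (cv2) and the standard library are available. Lean on these libraries where they do the work, as an engineer would, in place of code of your own. Each camera call takes 0.05 s, during which the arm holds its last target.

## Working session

There is one attempt and no reset: what is moved stays moved. The work goes in short steps, Python scripts to look and compute and a tool call to move; the robot and the scene stay as the last step left them, time stands still between calls to the robot, and variables do not carry over. Pictures are saved under pics/ and viewed, and the job is handed in when it is done.

Besides the shell and the picture viewer there is one more tool, called after "Request:" as a command line: name --argument value ..., lists and objects as JSON in quotes. step_arm: Moves the arm, as the interface text tells. Shift numbers are shares of 250 mm and turn numbers shares of 45 degrees, none past 1 either way. Its arguments: {"type":"object","properties":{"commands":{"type":"array","items":{"type":"array","items":{"type":"array","items":{"type":"number"}}}}},"required":["commands"]}

```bash
ls; mkdir -p pics
python3 - <<'E'
from bench import env, optics
import cv2, numpy as np
s=env.read_state()
for k in s: print(k,s[k])
for n in ["scene","top","wrist"]:
    d=optics.snapshot(n); cv2.imwrite(f"pics/{n}0.png",d["color"]); np.savez(f"pics/{n}0.npz",**d)
    R=cv2.Rodrigues(np.array(d["rvec"]))[0]; print(n,-R.T@np.array(d["tvec"]).ravel(),np.array(d["mtx"]).ravel())
E
```

```text
pics
t 0.0
joint_positions [-7.53843409e+01  5.26427720e+00  7.05794723e+01  2.28570616e-04
  1.04265723e+02 -3.24789626e+00]
joint_velocities [ 0.07411995 -0.00894304  0.09192435  0.05384226 -0.03753565  0.04388741]
tau [-1.17703345e-03 -4.46452403e+01 -4.06451333e+01  6.97451457e-02
  2.92653713e-02 -1.78949854e-04]
tcp_pos [ 0.18398765 -0.5708014   0.22151838]
tool_rot [-1.79890716e+02 -6.42354804e-03  1.78636054e+01]
force [-0.76110405  0.67688495 -0.94137867]
wrist_torque [0.03837244 0.01902949 0.01357436]
finger_gap 0.9939716247227364
scene [ 1.06366808 -0.49424935  0.96929722] [490.85137806   0.         319.01601978   0.         490.85137806
 233.81824676   0.           0.           1.        ]
top [0.33815877 0.00937091 1.11585322] [472.0848262    0.         314.4386685    0.         472.0848262
 237.94510937   0.           0.           1.        ]
wrist [ 0.24997241 -0.54966552  0.38401803] [356.98619638   0.         323.32542766   0.         356.98619638
 236.04066696   0.           0.           1.        ]
```

View pics/scene0.png

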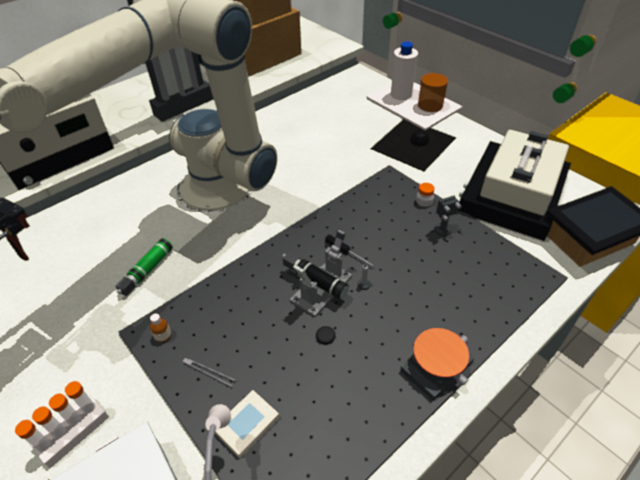

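View pics/top0.png

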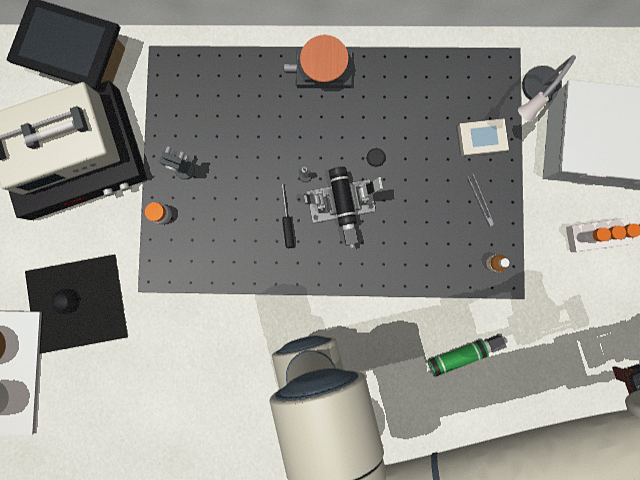

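The scene view shows the cradle near (320,275). In the top view it's near (345,200), with the lens axis roughly vertical (front glass up). The cap is at (376,157), the post at (305,173) and the driver at (288,215). I'll zoom in next.

```bash
cat > h.py <<'E'
import cv2, numpy as np
def load(n): return dict(np.load(f"pics/{n}.npz"))
def cam(d):
    R=cv2.Rodrigues(np.array(d["rvec"]))[0]; t=np.array(d["tvec"]).ravel(); return R,t
def ray(d,u,v,z):
    R,t=cam(d); c=-R.T@t; r=R.T@np.linalg.inv(d["mtx"])@np.array([u,v,1.]); return c+r*(z-c[2])/r[2]
def cloud(d,u0,u1,v0,v1):
    R,t=cam(d); v,u=np.mgrid[v0:v1,u0:u1]; z=d["z_map"][v0:v1,u0:u1].astype(float)
    p=np.stack([(u-d["mtx"][0,2])/d["mtx"][0,0]*z,(v-d["mtx"][1,2])/d["mtx"][1,1]*z,z],-1)
    w=(p-t)@R; w[z==0]=np.nan; return w
def proj(d,p): return cv2.projectPoints(np.array(p,float).reshape(-1,3),d["rvec"],d["tvec"],d["mtx"],None)[0].reshape(-1,2)
def crop(d,u0,u1,v0,v1,f,name):
    c=cv2.resize(d["color"][v0:v1,u0:u1],None,fx=f,fy=f,interpolation=cv2.INTER_CUBIC); 
    cv2.imwrite(name,np.clip(255*(c/255.)**0.6,0,255).astype(np.uint8))
E
python3 - <<'E'
from h import *
crop(load("top0"),270,420,130,270,5,"pics/topc.png"); crop(load("scene0"),260,400,215,345,5,"pics/scenec.png")
d=load("top0")
w=cloud(d,290,400,150,260)
for z in (0.012,0.077): print(ray(d,342,195,z))
print(np.nanmedian(cloud(d,300,310,240,250)[...,2]), np.nanmin(w[...,2]),np.nanmax(w[...,2]))
E
```

```text
[ 0.52442436 -0.0279318   0.012     ]
[ 0.51345618 -0.02573524  0.077     ]
0.011920534179357388 0.003448074681387028 0.16839037780605254
```

View pics/topc.png

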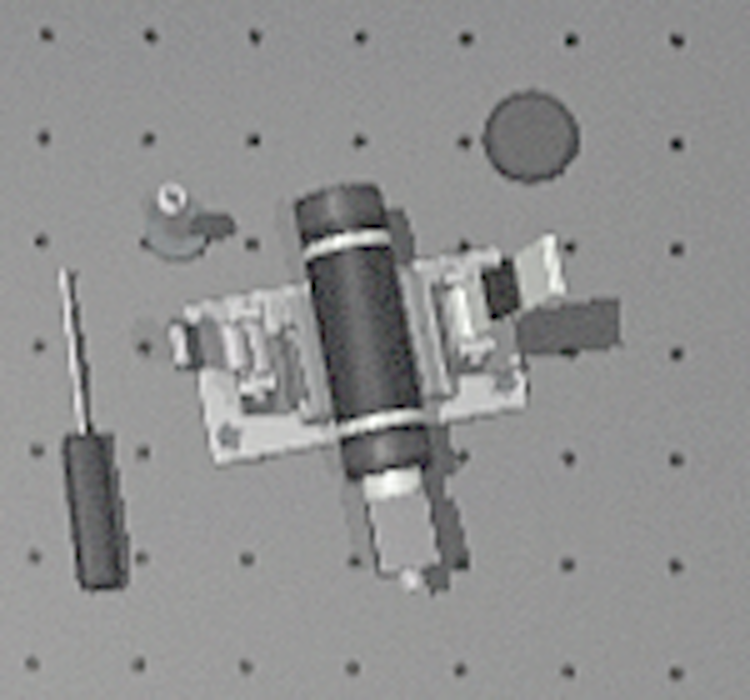

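View pics/scenec.png

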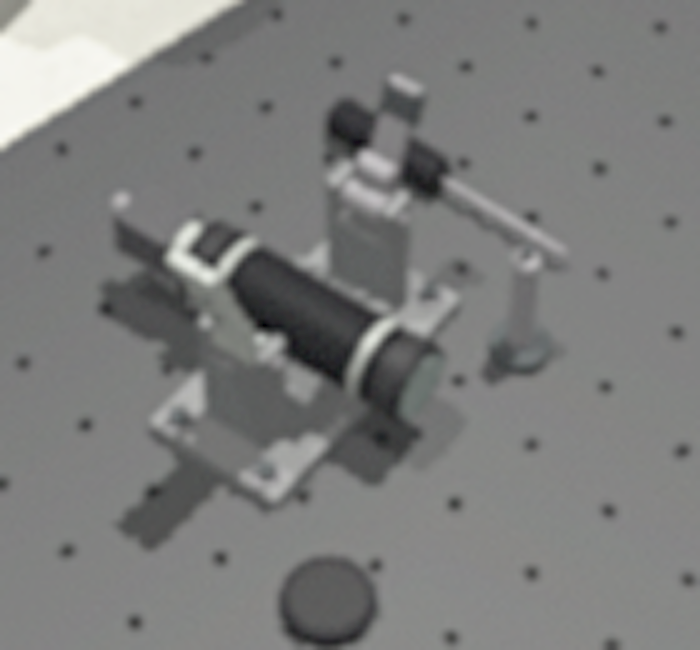

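The front glass points up in the top view (crop (340,190)). The strap stands on the right (tip near (555,265)) and the lever on the left (pad near (185,345)). Next I'll get the cradle pose from the plate outline and the barrel depth.

Run:
```python
from h import *
d=load("top0")
u0,v0=270,130
# plate corners
cr=np.array([(188,302),(217,463),(528,404),(497,249)])/5.
w=cloud(d,270,420,130,270)
for c in cr:
    i=np.round(c).astype(int); print(c+[u0,v0], [ray(d,*(c-0.4+[u0,v0]),z).round(4) for z in (0.018,0.022)])
m=(w[...,2]>0.013)&(w[...,2]<0.04)
print("plate z hist",np.histogram(w[...,2][m],bins=14))
P=[ray(d,*(c-0.4+[u0,v0]),0.020)[:2] for c in cr]
print("sides",[np.linalg.norm(P[i]-P[(i+1)%4]) for i in range(4)])
for a,b in((1,0),(2,3),(2,1),(3,0)): print(np.degrees(np.arctan2(*(P[a if 0 else b]-P[a])[::-1])))
# barrel: black pixels with height .06-.08
R=w[20:110,55:95].copy() 
z=w[...,2]
bar=(z>0.066)&(z<0.09)
col=d["color"][130:270,270:420].max(-1)
vv,uu=np.nonzero(bar); 
p=w[bar]; 
# select barrel-ish cluster near line
s=(np.abs(p[:,1]+0.026+0.0)<0.045)
p=p[s]; c=p.mean(0); print("barrel top", len(p),c, p[:,2].max())
h=p[p[:,2]>0.072]
dd=h[:,:2]-h[:,:2].mean(0); U,S,V=np.linalg.svd(dd); print(h.mean(0),V[0],np.degrees(np.arctan2(V[0][1],V[0][0])),h.min(0),h.max(0))
```

```text
[307.6 190.4] [array([0.5343, 0.0542, 0.018 ]), array([0.5336, 0.054 , 0.022 ])]
[313.4 222.6] [array([0.4584, 0.0393, 0.018 ]), array([0.4579, 0.0392, 0.022 ])]
[375.6 210.8] [array([ 0.488 , -0.1056,  0.018 ]), array([ 0.4874, -0.1052,  0.022 ])]
[369.4 179.8] [array([ 0.5612, -0.0907,  0.018 ]), array([ 0.5604, -0.0903,  0.022 ])]
plate z hist (array([4011, 1258,  265,  227,  320,  291,  137,   68,   78,   92,   73,
         38,   13,    8]), array([0.01300022, 0.01484918, 0.01669815, 0.01854712, 0.02039608,
       0.02224505, 0.02409402, 0.02594298, 0.02779195, 0.02964092,
       0.03148989, 0.03333885, 0.03518782, 0.03703679, 0.03888575]))
sides [np.float64(0.07725301258439318), np.float64(0.1476532580093047), np.float64(0.07454918628829729), np.float64(0.1470213554681018)]
11.062445920069266
11.54935604737912
101.55386510161993
100.50120339271979
barrel top 1191 [ 0.49766404 -0.03168213  0.07352306] 0.08996318148198466
[ 0.50966477 -0.02945091  0.07603648] [-0.98399137 -0.17821613] -169.7341280866999 [ 0.40710361 -0.06993282  0.07200193] [0.57992022 0.01608712 0.08996318]
```

```bash
cat >> h.py <<'E'
O=np.array([0.5106,-0.0285,0.012]); YAW=np.radians(11.1)
EX=np.array([np.cos(YAW),np.sin(YAW),0]); EY=np.array([-np.sin(YAW),np.cos(YAW),0]); EZ=np.array([0,0,1.])
def C(x,y,z): return O+x*EX+y*EY+z*EZ   # cradle (m) -> world
def inv(p): q=np.asarray(p)-O; return np.array([q@EX,q@EY,q[2]])
def strap(a,x=0,r=.087,n=0): return C(x,-.045+r*np.cos(a)-n*np.sin(a),.0717+r*np.sin(a)+n*np.cos(a))
def lever(b,x=0,r=.062,n=0.0065):
    c=1.047+b; return C(x,.052+r*np.cos(c)+n*np.sin(c),.080+r*np.sin(c)-n*np.cos(c))
E
python3 - <<'E'
from h import *
for n,(u0,u1,v0,v1) in (("top0",(270,420,130,270)),("scene0",(260,400,215,345))):
    d=load(n); im=cv2.resize(d["color"][v0:v1,u0:u1],None,fx=5,fy=5,interpolation=cv2.INTER_CUBIC)
    im=np.clip(255*(im/255.)**0.6,0,255).astype(np.uint8)
    def dot(p,c): 
        q=((proj(d,p)[0]-[u0,v0]+0.5)*5).astype(int); cv2.circle(im,tuple(map(int,q)),3,c,-1)
    for x in(-.038,.038):
        for y in (-.072,.078): dot(C(x,y,.009),(0,0,255))
    for x in (-.065,.065): dot(C(x,0,.065),(255,0,255))
    for s in (-.012,.012):
        dot(strap(0,s,0),(0,255,255))
        for a,c in ((1.75,(0,255,0)),(1.9,(255,255,0)),(2.05,(255,0,0))): dot(strap(a,s),c)
        for b,c in ((0,(0,255,0)),(.25,(255,0,0))): dot(lever(b,s*.9),c)
    cv2.imwrite(f"pics/{n}_ov.png",im)
E
```

```text
(no output)
```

View pics/top0_ov.png

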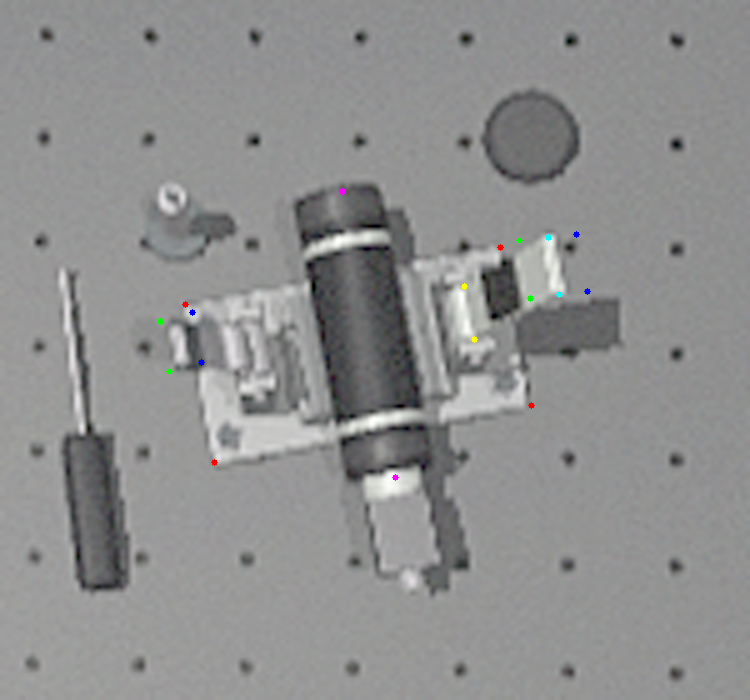

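View pics/scene0_ov.png

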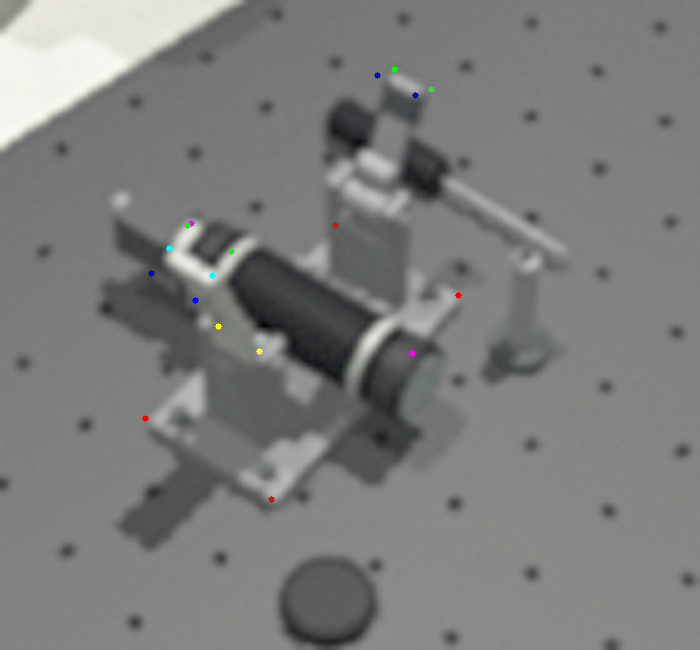

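The overlay agrees within 1–2 px in both views: plate corners, barrel ends and hinge all line up. The strap angle is about 1.91 rad and the lever about 0.15 rad. Now I'll work out the approach move.

```bash
cat >> h.py <<'E'
from scipy.spatial.transform import Rotation as Ro
def go(s,p,label=""):
    R=Ro.from_euler("xyz",s["tool_rot"],degrees=True).as_matrix(); d=R.T@(np.asarray(p)-np.asarray(s["tcp_pos"]))
    print(label,"shift mm",(d*1000).round(1),"share",(d/.25).round(3))
E
python3 - <<'E'
from h import *
from bench import env
s=env.read_state()
p=C(0,-.115,.21); print(p)
go(s,p)
E
```

```text
[ 0.53274003 -0.14134866  0.222     ]
 shift mm [ 4.637e+02 -3.018e+02  3.000e-01] share [ 1.855e+00 -1.207e+00  1.000e-03]
```

Request:
step_arm --commands '[[[-1,0.93,-0.6,0,0.15],[-1,0.93,-0.6,0,0.15],[-1,0.93,-0.6,0,0.15],[-1,0.93,-0.6,0,0.15],[-1,0.93,-0.6,0,0.15],[-1,0.93,-0.6,0,0.15],[-1,0.93,-0.6,0,0.15],[-1,0.93,-0.6,0,0.15]]]'

```text
t: 0.82
tcp_pos: [0.362, -0.353, 0.2222]
tool_rot: [-179.9, -0.1, 11.4]
force: [-0.0, -0.1, 0.7]
finger_gap: 0.436
```

Run:
```python
from h import *
from bench import env
s=env.read_state(); print(s["tcp_pos"],s["tool_rot"],s["finger_gap"])
go(s,C(0,-.115,.21))
```

```text
[ 0.36201452 -0.35302279  0.2221518 ] [-1.79861105e+02 -9.06137497e-02  1.14370762e+01] 0.43581220253473074
 shift mm [ 209.3 -173.6    0.9] share [ 0.837 -0.694  0.004]
```

Request:
step_arm --commands '[[[-1,0.837,-0.694,0,0.007],[-1,0.837,-0.694,0,0.007],[-1,0.837,-0.694,0,0.007],[-1,0.837,-0.694,0,0.007],[-1,0.837,-0.694,0,0.007],[-1,0.837,-0.694,0,0.007],[-1,0.837,-0.694,0,0.007],[-1,0.837,-0.694,0,0.007]]]'

```text
t: 1.48
tcp_pos: [0.5347, -0.138, 0.2218]
tool_rot: [-179.7, -0.1, 11.4]
force: [0.5, -0.7, -0.1]
finger_gap: 0.003
```

Run:
```python
from h import *
from bench import env,optics
s=env.read_state(); print(s["tcp_pos"],s["tool_rot"],s["finger_gap"],inv(s["tcp_pos"]))
go(s,C(0,-.115,.128))
for n in ("scene","wrist"):
    d=optics.snapshot(n); np.savez(f"pics/{n}1.npz",**d)
crop(load("scene1"),220,420,130,280,4,"pics/scene1.png"); crop(load("wrist1"),0,640,0,480,1,"pics/wrist1.png")
```

```text
[ 0.53471809 -0.1380497   0.22183972] [-1.79748443e+02 -7.33483200e-02  1.14099466e+01] 0.002993075129028811 [ 0.00257618 -0.11214358  0.20983972]
 shift mm [-2.7  3.2 81.8] share [-0.011  0.013  0.327]
```

View pics/scene1.png

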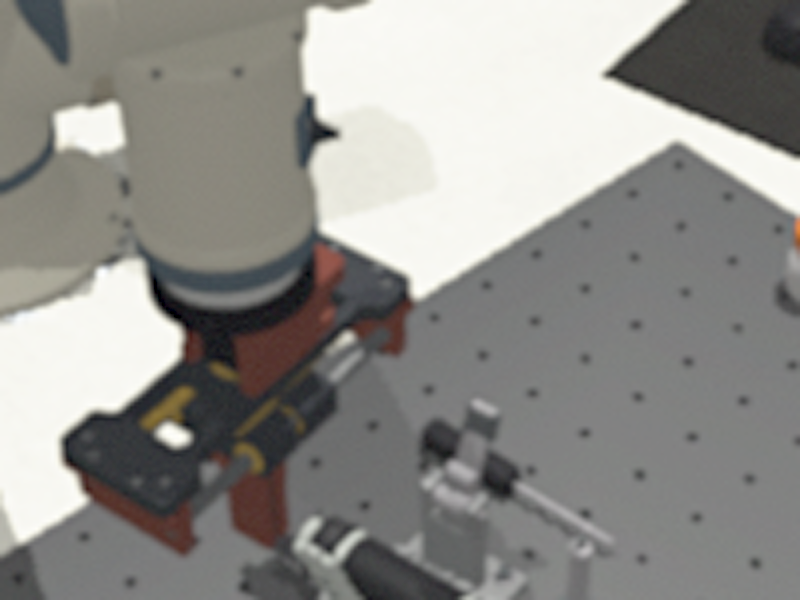

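View pics/wrist1.png

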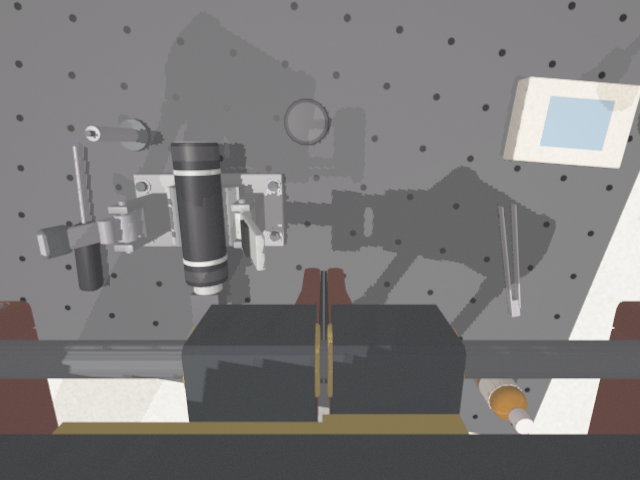

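The gripper is closed and stands on the strap side. In the wrist view the strap is at (250,235), in line with the finger at (323,280). Next I lower the finger behind the strap.

Request:
step_arm --commands '[[[-1,-0.011,0.012,0.35,0.007],[-1,-0.011,0.012,0.35,0.007],[-1,-0.011,0.012,0.35,0.007],[-1,-0.011,0.012,0.35,0.007]]]'

```text
t: 1.92
tcp_pos: [0.5279, -0.1456, 0.1313]
tool_rot: [-179.7, 0.4, 10.8]
force: [0.3, -0.3, 1.1]
finger_gap: 0.007
```

Run:
```python
from h import *
from bench import env,optics
s=env.read_state(); print(s["tcp_pos"],s["tool_rot"],s["force"],inv(s["tcp_pos"]))
# finger corner follows arc r=50 on outer face; finger half thickness 13.5
for a in (1.57,1.3,1.0,.8,.6,.4,.2,.1,0):
    q=inv(strap(a,0,.05,.003)); go(s,C(0,q[1]-.0135,q[2]),a)
```

```text
[ 0.5278782  -0.14557675  0.13131954] [-179.66473702    0.37962954   10.77170347] [ 0.25380604 -0.32674942  1.094365  ] [-0.00558487 -0.11821299  0.11931954]
1.57 shift mm [  5.2 -56.8  -2.1] share [ 0.021 -0.227 -0.008]
1.3 shift mm [  5.2 -70.2  -1. ] share [ 0.021 -0.281 -0.004]
1.0 shift mm [  5.1 -84.2   4.4] share [ 0.021 -0.337  0.018]
0.8 shift mm [  5.1 -92.4  10.2] share [ 0.02  -0.369  0.041]
0.6 shift mm [  5.1 -99.2  17.5] share [ 0.021 -0.397  0.07 ]
0.4 shift mm [   5.2 -104.5   26. ] share [ 0.021 -0.418  0.104]
0.2 shift mm [   5.2 -107.9   35.3] share [ 0.021 -0.432  0.141]
0.1 shift mm [   5.2 -109.    40.2] share [ 0.021 -0.436  0.161]
0 shift mm [   5.3 -109.5   45.2] share [ 0.021 -0.438  0.181]
```

Request:
step_arm --commands '[[[-1,0.02,-0.05,-0.008,-0.007],[-1,0.02,-0.1,-0.008,-0.007],[-1,0.02,-0.14,-0.008,-0.007],[-1,0.02,-0.18,-0.008,-0.007],[-1,0.02,-0.227,-0.008,-0.007],[-1,0.02,-0.255,-0.006,-0.007],[-1,0.02,-0.281,-0.004,-0.007],[-1,0.02,-0.281,-0.004,-0.007]]]'

```text
t: 2.58
tcp_pos: [0.5195, -0.0741, 0.1329]
tool_rot: [-179.6, 0.4, 11.2]
force: [-0.5, 1.0, -0.2]
finger_gap: 0.005
```

Run:
```python
from h import *
from bench import env,optics
s=env.read_state(); print(s["tcp_pos"],s["tool_rot"],s["force"],inv(s["tcp_pos"]))
for a in (1.3,1.15,1.0,.8,.6,.4,.3,.2,.1,0):
    q=inv(strap(a,0,.05,.003)); go(s,C(0,q[1]-.0135,q[2]),a)
for n in ("scene","top"):
    d=optics.snapshot(n); np.savez(f"pics/{n}2.npz",**d)
crop(load("scene2"),220,420,180,330,4,"pics/scene2.png")
```

```text
[ 0.51951381 -0.07412485  0.13287293] [-179.64081718    0.35944316   11.18466641] [-0.47295367  0.96464868 -0.16817956] [-3.67302077e-05 -4.64874354e-02  1.20872934e-01]
1.3 shift mm [0.  1.5 0.2] share [0.    0.006 0.001]
1.15 shift mm [ 0.1 -5.7  2.3] share [ 0.    -0.023  0.009]
1.0 shift mm [  0.1 -12.4   5.6] share [ 0.    -0.05   0.022]
0.8 shift mm [  0.1 -20.6  11.3] share [ 0.001 -0.082  0.045]
0.6 shift mm [  0.2 -27.4  18.6] share [ 0.001 -0.11   0.075]
0.4 shift mm [  0.3 -32.7  27.1] share [ 0.001 -0.131  0.109]
0.3 shift mm [  0.3 -34.7  31.7] share [ 0.001 -0.139  0.127]
0.2 shift mm [  0.3 -36.2  36.5] share [ 0.001 -0.145  0.146]
0.1 shift mm [  0.4 -37.2  41.4] share [ 0.001 -0.149  0.166]
0 shift mm [  0.4 -37.7  46.4] share [ 0.002 -0.151  0.186]
```

View pics/scene2.png

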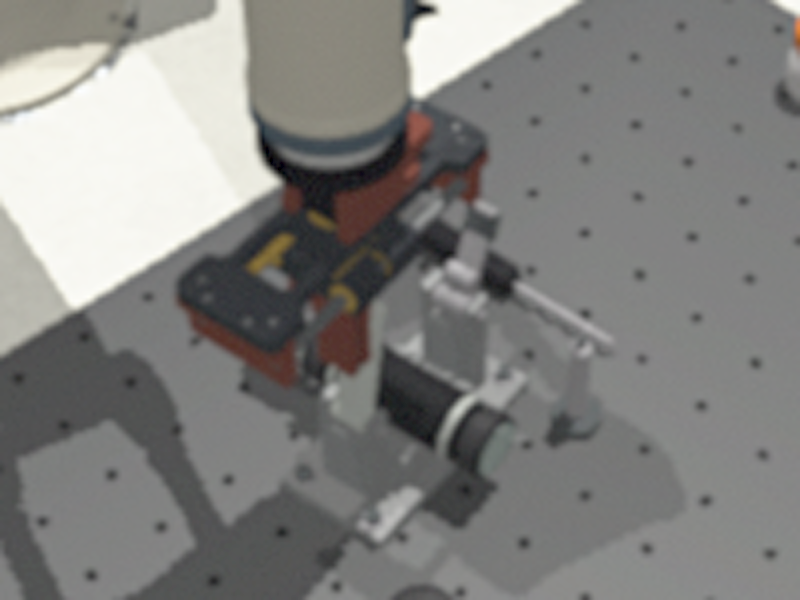

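The strap is being pushed inward and now stands just past upright at (365,360). I'll continue along the arc.

Request:
step_arm --commands '[[[-1,0,-0.02,0.008,0],[-1,0,-0.05,0.022,0],[-1,0,-0.082,0.042,0],[-1,0,-0.11,0.072,0],[-1,0,-0.131,0.105,0],[-1,0,-0.139,0.125,0],[-1,0,-0.145,0.145,0],[-1,0,-0.145,0.145,0]]]'

```text
t: 3.35
tcp_pos: [0.5112, -0.0388, 0.0944]
tool_rot: [-179.6, 0.6, 11.2]
force: [0.2, 0.5, 0.5]
finger_gap: 0.006
```

Run:
```python
from h import *
from bench import env,optics
s=env.read_state(); print(s["tcp_pos"],s["tool_rot"],s["force"],inv(s["tcp_pos"]))
for a in (.2,.1,0):
    q=inv(strap(a,0,.05,.003)); go(s,C(0,q[1]-.0135,q[2]),a)
for n in ("scene","top"):
    d=optics.snapshot(n); np.savez(f"pics/{n}3.npz",**d)
crop(load("scene3"),220,420,180,330,4,"pics/scene3.png")
```

```text
[ 0.51123343 -0.03881643  0.0944237 ] [-179.57352379    0.56237729   11.1714742 ] [0.16930153 0.5459767  0.49078861] [-0.00136456 -0.01024539  0.0824237 ]
0.2 shift mm [ 1.3 -0.2 -2.2] share [ 0.005 -0.001 -0.009]
0.1 shift mm [ 1.4 -1.2  2.7] share [ 0.006 -0.005  0.011]
0 shift mm [ 1.4 -1.7  7.7] share [ 0.006 -0.007  0.031]
```

View pics/scene3.png

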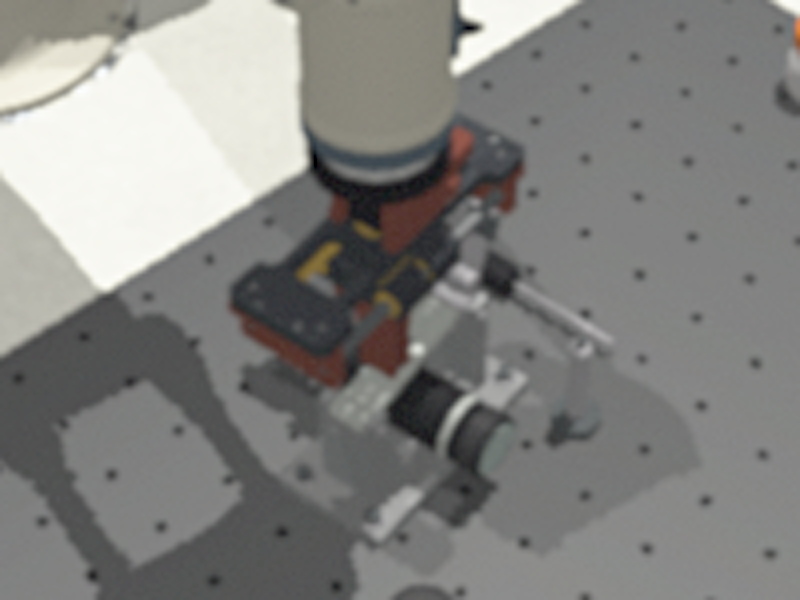

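The strap is nearly level across the barrel, with its end near (440,310). Now I press down gently.

Request:
step_arm --commands '[[[-1,0.005,-0.003,0.01,0],[-1,0.005,-0.003,0.02,0],[-1,0.005,-0.003,0.028,0],[-1,0.005,-0.003,0.032,0],[-1,0.005,-0.003,0.034,0]]]'

```text
t: 3.87
tcp_pos: [0.5128, -0.0383, 0.087]
tool_rot: [-179.6, 0.5, 11.1]
force: [-0.6, 1.0, 2.9]
finger_gap: 0.001
```

Run:
```python
from h import *
from bench import env,optics
s=env.read_state(); print(s["tcp_pos"],s["tool_rot"],s["force"],inv(s["tcp_pos"]))
```

```text
[ 0.51279486 -0.03829837  0.08704184] [-179.60301801    0.48343294   11.13899301] [-0.55348264  0.99243906  2.85464942] [ 0.0002674  -0.01003763  0.07504184]
```

Force is starting to build at about the expected height of 86.7 mm. I'll press on in 1 mm steps until it rises clearly.

Request:
step_arm --commands '[[[-1,0,0,0.004,0],[-1,0,0,0.008,0],[-1,0,0,0.008,0]]]'

```text
t: 4.12
tcp_pos: [0.5129, -0.0383, 0.0869]
tool_rot: [-179.6, 0.4, 11.1]
force: [-3.5, 1.4, 10.5]
finger_gap: 0.007
```

The force rose to 10.5 N while z held at 86.9 mm, so the strap is on its stop. I lift off and check.

Request:
step_arm --commands '[[[-1,0,0,0.008,0],[-1,0,0,-0.1,0],[-1,0,0,-0.25,0],[-1,0,0,-0.4,0],[-1,0,0,-0.52,0],[-1,0,0,-0.52,0],[-1,0,0,-0.52,0]]]'

```text
t: 4.7
tcp_pos: [0.5149, -0.0394, 0.2191]
tool_rot: [-179.7, 0.2, 11.1]
force: [-0.3, -0.3, -0.4]
finger_gap: 0.003
```

Run:
```python
from h import *
from bench import env,optics
s=env.read_state(); print(s["tcp_pos"],s["tool_rot"],s["force"],inv(s["tcp_pos"]))
go(s,C(0,.113,.205))
d=load("top0"); print("post",inv(ray(d,304,169,.088)),"driver",inv(ray(d,287,240,.03)))
for n in ("scene","wrist"):
    d=optics.snapshot(n); np.savez(f"pics/{n}4.npz",**d)
crop(load("scene4"),260,420,200,320,5,"pics/scene4.png");crop(load("wrist4"),0,640,0,480,1,"pics/wrist4.png")
```

```text
[ 0.51490324 -0.03936336  0.21910397] [-179.72670121    0.19141416   11.11627998] [-0.27401563 -0.25152347 -0.43244237] [ 0.0021313  -0.0114886   0.20710397]
 shift mm [  -2.1 -124.5    2.7] share [-0.008 -0.498  0.011]
post [0.07382099 0.0748516  0.076     ] driver [-0.06945033  0.14293458  0.018     ]
```

View pics/scene4.png

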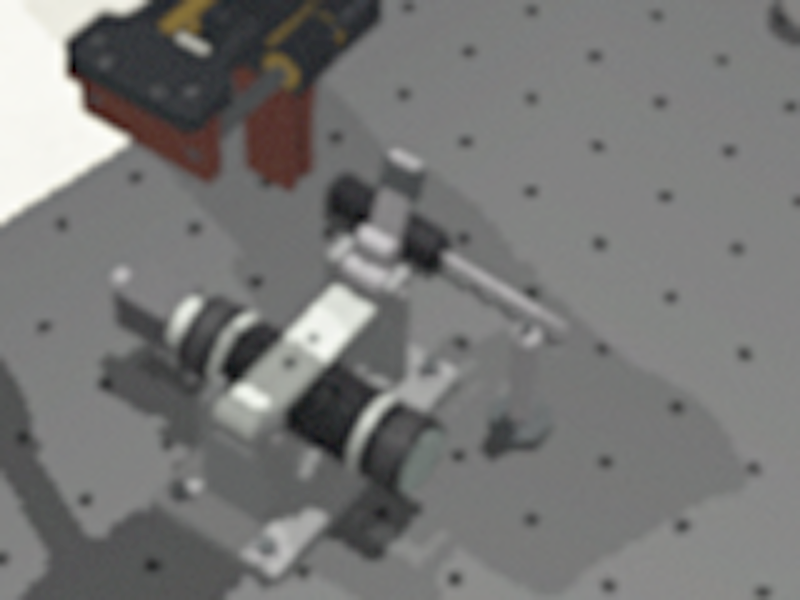

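View pics/wrist4.png

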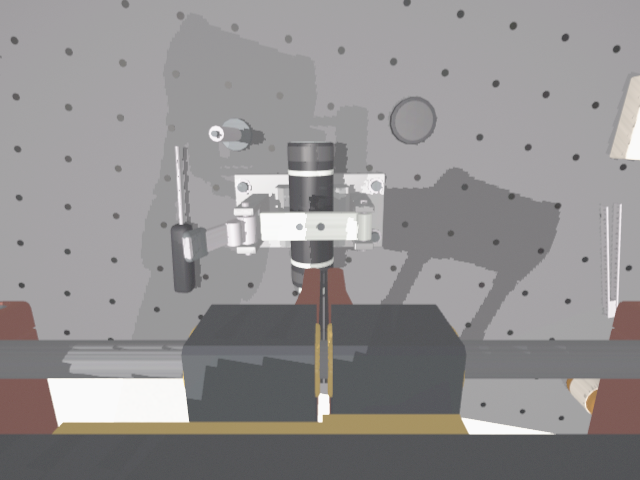

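The strap lies flat across the barrel, the lever is still upright with its pad at (402,165), and the lens hasn't moved. Next I cross over the lever to its outer side.

Request:
step_arm --commands '[[[-1,-0.008,-0.5,0.01,0],[-1,-0.008,-0.5,0.01,0],[-1,-0.008,-0.5,0.01,0],[-1,-0.008,-0.5,0.01,0],[-1,-0.008,-0.5,0.01,0],[-1,-0.008,-0.5,0.01,0]]]'

```text
t: 5.3
tcp_pos: [0.4871, 0.0829, 0.2122]
tool_rot: [-179.6, 0.7, 11.2]
force: [0.4, 0.1, 1.1]
finger_gap: 0.004
```

Run:
```python
from h import *
from bench import env,optics
s=env.read_state(); print(s["tcp_pos"],s["tool_rot"],s["force"],inv(s["tcp_pos"]))
go(s,C(0,.113,.128))
```

```text
[0.48708804 0.08288655 0.21215564] [-179.62442086    0.68751662   11.16389066] [0.38909912 0.05195411 1.08543842] [-0.00162775  0.11382937  0.20015564]
 shift mm [ 2.5  1.3 72.1] share [0.01  0.005 0.288]
```

Request:
step_arm --commands '[[[-1,0.01,0,0.28,0],[-1,0.01,0,0.28,0],[-1,0.01,0,0.28,0],[-1,0.01,0,0.28,0]]]'

```text
t: 5.63
tcp_pos: [0.4876, 0.0821, 0.1401]
tool_rot: [-179.6, 1.0, 11.0]
force: [-0.4, -0.0, 0.5]
finger_gap: 0.007
```

Run:
```python
from h import *
from bench import env,optics
s=env.read_state(); print(s["tcp_pos"],s["tool_rot"],s["force"],inv(s["tcp_pos"]))
for c in (1.57,1.8,2.0,2.2,2.4,2.6,2.8,3.0,3.1416):
    q=inv(lever(c-1.047,0,.05,.0095)); go(s,C(0,q[1]+.0135,q[2]),c)
d=optics.snapshot("scene"); np.savez("pics/scene5.npz",**d)
crop(load("scene5"),260,420,180,300,5,"pics/scene5.png")
```

```text
[0.48757352 0.08214656 0.14011866] [-179.61752011    0.9805037    11.04173499] [-0.43821017 -0.01456435  0.52483792] [-0.00129382  0.11300976  0.12811866]
1.57 shift mm [ 1.3 38.  -2.1] share [ 0.005  0.152 -0.009]
1.8 shift mm [ 1.3 49.6 -3.1] share [ 0.005  0.198 -0.012]
2.0 shift mm [ 1.3 59.7 -1.7] share [ 0.005  0.239 -0.007]
2.2 shift mm [ 1.4 69.3  1.6] share [0.006 0.277 0.006]
2.4 shift mm [ 1.5 78.   6.8] share [0.006 0.312 0.027]
2.6 shift mm [ 1.6 85.5 13.6] share [0.006 0.342 0.054]
2.8 shift mm [ 1.8 91.6 21.8] share [0.007 0.366 0.087]
3.0 shift mm [ 1.9 95.9 31. ] share [0.008 0.384 0.124]
3.1416 shift mm [ 2.1 97.8 37.9] share [0.008 0.391 0.152]
```

View pics/scene5.png

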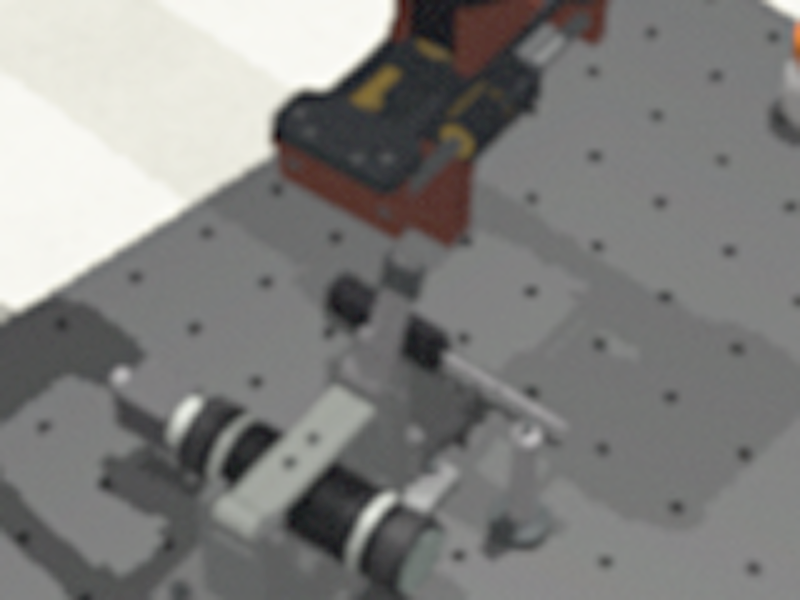

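The finger is behind the lever (pad at (405,255)) and touches nothing. Now I push the lever over.

Request:
step_arm --commands '[[[-1,0.005,0.05,-0.01,0],[-1,0.005,0.1,-0.01,0],[-1,0.005,0.15,-0.01,0],[-1,0.005,0.18,-0.012,0],[-1,0.005,0.21,-0.01,0],[-1,0.005,0.24,-0.007,0],[-1,0.005,0.277,0.006,0],[-1,0.005,0.277,0.006,0]]]'

```text
t: 6.35
tcp_pos: [0.5031, 0.0132, 0.1396]
tool_rot: [-179.7, 0.8, 11.0]
force: [0.1, 0.2, -0.8]
finger_gap: 0.006
```

Run:
```python
from h import *
from bench import env,optics
s=env.read_state(); print(s["tcp_pos"],s["tool_rot"],s["force"],inv(s["tcp_pos"]))
for c in (2.2,2.4,2.6,2.8,3.0,3.1416):
    q=inv(lever(c-1.047,0,.05,.0095)); go(s,C(0,q[1]+.0135,q[2]),c)
d=optics.snapshot("scene"); np.savez("pics/scene6.npz",**d)
crop(load("scene6"),260,420,180,300,5,"pics/scene6.png")
```

```text
[0.50310098 0.01317292 0.13961697] [-179.65904665    0.81666352   10.97575131] [ 0.08460247  0.24574673 -0.82204658] [0.00066422 0.04233705 0.12761697]
2.2 shift mm [-0.6 -1.4  1.6] share [-0.003 -0.006  0.006]
2.4 shift mm [-0.6  7.3  6.8] share [-0.002  0.029  0.027]
2.6 shift mm [-0.4 14.9 13.6] share [-0.002  0.059  0.054]
2.8 shift mm [-0.3 20.9 21.8] share [-0.001  0.084  0.087]
3.0 shift mm [-0.2 25.2 31. ] share [-0.001  0.101  0.124]
3.1416 shift mm [-0.1 27.1 38. ] share [-0.     0.108  0.152]
```

View pics/scene6.png

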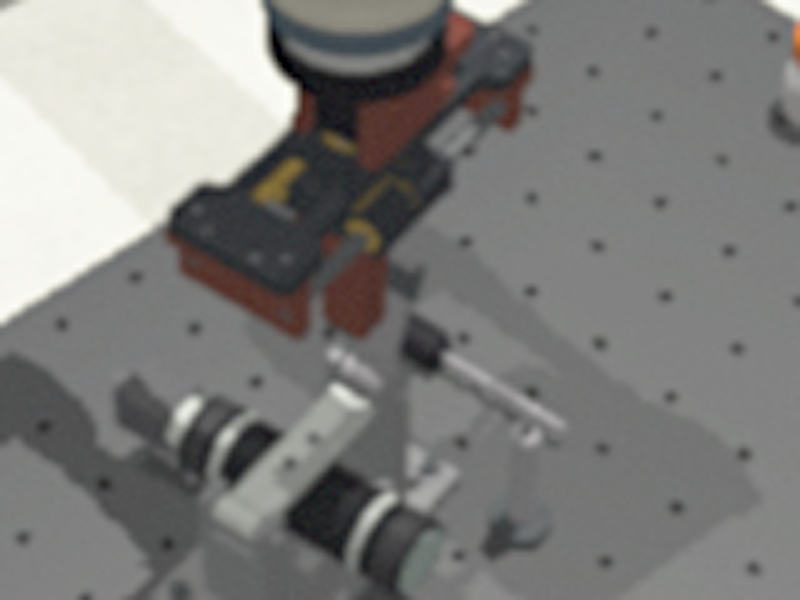

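A dark piece is still visible at (405,280), behind the finger, and the force is about zero. I can't tell whether the lever moved, so I'll check the other views.

Run:
```python
from h import *
from bench import env,optics
for n in ("wrist","top"):
    d=optics.snapshot(n); np.savez(f"pics/{n}6.npz",**d)
crop(load("wrist6"),0,640,0,480,1,"pics/wrist6.png")
d=load("scene6"); print((proj(d,[lever(b) for b in (.15,.5,.8,1.1,1.2)])-[260,180])*5)
print((proj(d,[C(.0007,.0423,.1276)])-[260,180])*5)
crop(load("scene6"),310,360,210,260,12,"pics/scene6b.png")
```

```text
[[400.73991725 254.9489441 ]
 [374.29322733 271.38259292]
 [349.88125352 295.94993943]
 [326.41537425 327.87755875]
 [319.22819131 339.62808042]]
[[352.38528274 315.94279431]]
```

View pics/wrist6.png

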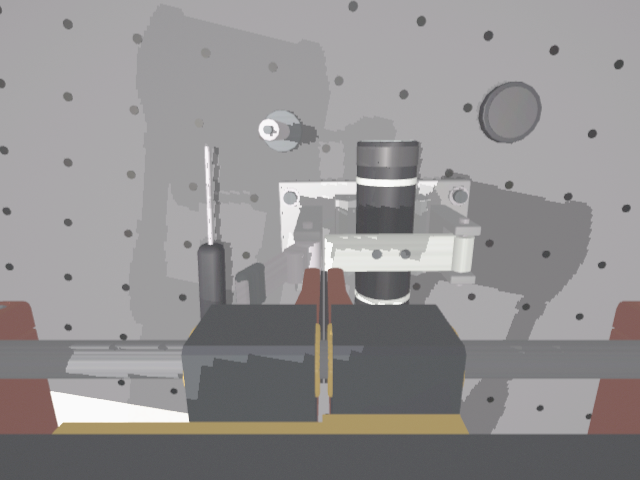

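View pics/scene6b.png

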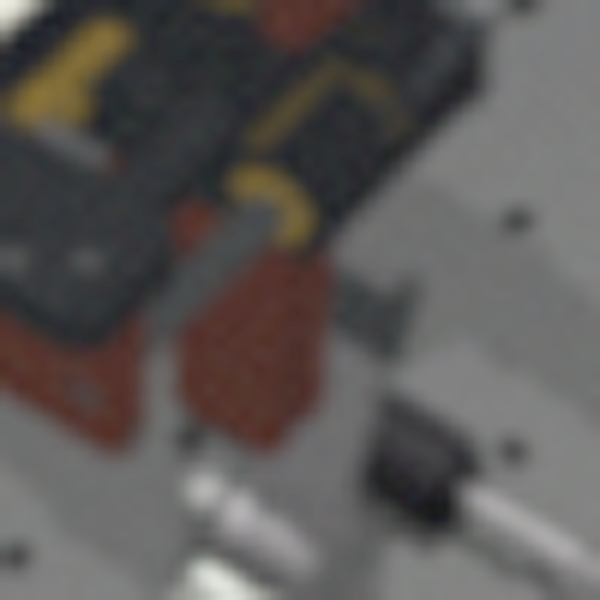

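Run:
```python
from h import *
d=load("wrist6"); print(proj(d,[lever(b) for b in (0,.15,.5,.8,1.1,1.2)]).round()); print("tcp",proj(d,[C(.0007,.0423,.1276)]), "pivot",proj(d,[C(0,.052,.08)]))
print("strap end",proj(d,strap(0)))
d=load("top6"); crop(d,270,420,130,270,5,"pics/top6.png")
w=cloud(load("wrist6"),200,340,220,310); q=(w-O)@np.stack([EX,EY,EZ],1)
for v in range(230,305,8):
    print(v,[f"{q[v-220,u-200,1]*1e3:.0f}/{q[v-220,u-200,2]*1e3:.0f}" for u in range(225,310,8)])
```

```text
[[229. 291.]
 [244. 295.]
 [286. 301.]
 [327. 301.]
 [365. 295.]
 [376. 293.]]
tcp [[325.2823118  287.11883461]] pivot [[309.70267421 256.70843296]]
strap end [[325.85241256 252.45561262]]
230 ['126/1', '120/-1', '113/1', '107/-1', '100/0', '93/0', '86/-1', '78/11', '72/10', '59/85', '54/86']
238 ['127/1', '121/-1', '114/-1', '107/1', '100/1', '93/1', '87/0', '78/11', '72/12', '59/90', '54/90']
246 ['127/1', '121/1', '114/1', '107/-0', '100/1', '94/1', '87/-0', '80/-0', '72/11', '59/86', '54/89']
254 ['128/-1', '121/2', '115/0', '108/1', '101/1', '94/1', '87/1', '67/97', '62/101', '58/100', '54/91']
262 ['128/1', '122/0', '115/1', '108/1', '101/0', '94/1', '70/111', '66/106', '63/100', '58/99', '54/91']
270 ['129/1', '122/1', '116/-1', '79/129', '76/126', '73/120', '70/112', '67/104', '63/101', '58/101', '52/130']
278 ['128/5', '123/1', '82/134', '78/133', '76/126', '73/119', '70/114', '67/106', '63/100', '58/101', '51/141']
286 ['129/6', '123/2', '82/136', '79/133', '76/128', '73/121', '70/114', '81/2', '74/1', '60/89', '51/151']
294 ['128/9', '124/1', '82/136', '79/134', '76/127', '73/121', '89/1', '82/1', '75/1', '67/2', '50/160']
302 ['129/9', '125/-0', '82/135', '79/134', '76/129', '96/1', '89/1', '82/0', '75/1', '53/166', '50/166']
```

View pics/top6.png

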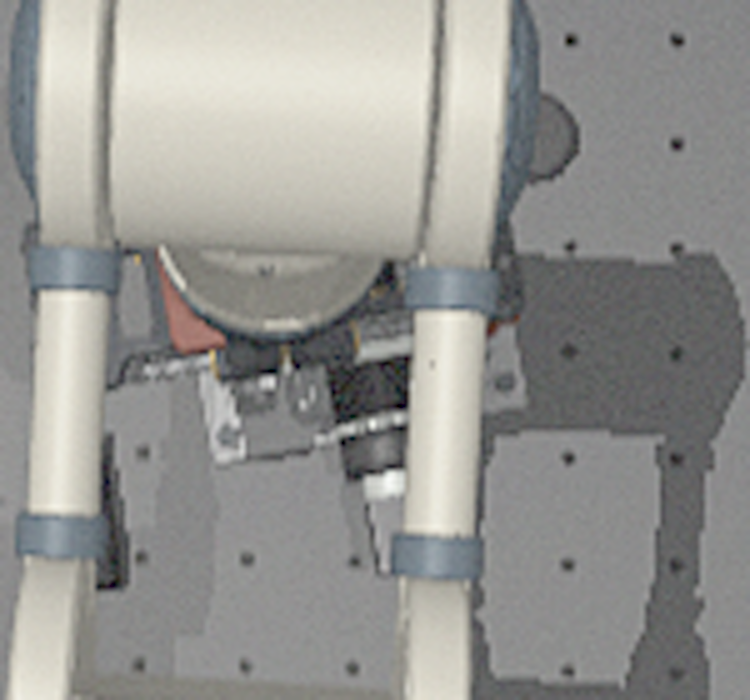

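The wrist depth puts the lever tip at y 82, z 136 mm in the cradle frame, so the lever is still at b≈0.1. The finger passed just over its outer edge, which is at about 145 mm in world z. Nothing was disturbed. I'll lift, go back, and push about 20 mm lower.

Request:
step_arm --commands '[[[-1,0,0,-0.15,0],[-1,0,0,-0.29,0],[-1,0,-0.1,-0.29,0],[-1,0,-0.25,-0.29,0],[-1,0,-0.285,-0.29,0],[-1,0,-0.285,-0.29,0],[-1,0,-0.285,-0.29,0]]]'

```text
t: 7.08
tcp_pos: [0.4903, 0.0847, 0.213]
tool_rot: [-179.6, 0.8, 11.2]
force: [0.4, -0.1, -0.2]
finger_gap: 0.006
```

Run:
```python
from h import *
from bench import env,optics
s=env.read_state(); print(s["tcp_pos"],s["tool_rot"],s["force"],inv(s["tcp_pos"]))
go(s,C(0,.115,.110))
```

```text
[0.49027687 0.08472619 0.21296808] [-179.64408451    0.79933588   11.15713571] [ 0.41607356 -0.08326336 -0.15299681] [0.0018556  0.11502068 0.20096808]
 shift mm [-0.6  0.6 91. ] share [-0.002  0.002  0.364]
```

Request:
step_arm --commands '[[[-1,-0.002,0,0.36,0],[-1,-0.002,0,0.36,0],[-1,-0.002,0,0.36,0],[-1,-0.002,0,0.36,0]]]'

```text
t: 7.42
tcp_pos: [0.4863, 0.0837, 0.1192]
tool_rot: [-179.6, 1.3, 11.1]
force: [-0.3, -0.6, -0.2]
finger_gap: 0.006
```

Run:
```python
from h import *
from bench import env,optics
s=env.read_state(); print(s["tcp_pos"],s["tool_rot"],s["force"],inv(s["tcp_pos"]))
for c,r in ((1.57,.032),(1.8,.036),(2.0,.041),(2.2,.046),(2.4,.05)):
    q=inv(lever(c-1.047,0,r,.0095)); go(s,C(0,q[1]+.0135,q[2]),c)
```

```text
[0.48629401 0.08373828 0.1191856 ] [-179.62270745    1.25906305   11.0928317 ] [-0.26336016 -0.55613777 -0.18724381] [-0.00224296  0.11481804  0.1071856 ]
1.57 shift mm [ 2.1 39.8 -5.1] share [ 0.009  0.159 -0.02 ]
1.8 shift mm [  2.   48.2 -10.4] share [ 0.008  0.193 -0.042]
2.0 shift mm [  1.9  57.6 -14.5] share [ 0.008  0.231 -0.058]
2.2 shift mm [  1.9  68.6 -16.1] share [ 0.008  0.274 -0.064]
2.4 shift mm [  2.   79.7 -14.2] share [ 0.008  0.319 -0.057]
```

Request:
step_arm --commands '[[[-1,0.008,0.04,0,0],[-1,0.008,0.08,0,0],[-1,0.008,0.11,-0.01,0],[-1,0.008,0.14,-0.015,0],[-1,0.008,0.16,-0.02,0],[-1,0.008,0.193,-0.035,0],[-1,0.008,0.193,-0.035,0]]]'

```text
t: 8.0
tcp_pos: [0.499, 0.0357, 0.1302]
tool_rot: [-179.6, 1.1, 11.0]
force: [-1.0, 2.7, 2.1]
finger_gap: 0.004
```

Run:
```python
from h import *
from bench import env,optics
s=env.read_state(); print(s["tcp_pos"],s["tool_rot"],s["force"],inv(s["tcp_pos"]))
for c,r in ((1.8,.036),(2.0,.041),(2.2,.046),(2.4,.05),(2.6,.05),(2.8,.05),(3.0,.05),(3.1416,.05)):
    q=inv(lever(c-1.047,0,r,.0095)); go(s,C(0,q[1]+.0135,q[2]),c)
for n in ("wrist","scene"):
    d=optics.snapshot(n); np.savez(f"pics/{n}7.npz",**d)
crop(load("wrist7"),150,450,150,310,2.6,"pics/wrist7.png");crop(load("scene7"),260,420,180,300,5,"pics/scene7.png")
```

```text
[0.49895925 0.03567701 0.13016996] [-179.60776836    1.06726435   11.03221777] [-0.98773563  2.65023479  2.13164476] [0.00093251 0.06521753 0.11816996]
1.8 shift mm [-0.9 -1.3  1. ] share [-0.004 -0.005  0.004]
2.0 shift mm [-1.   8.1 -3.1] share [-0.004  0.032 -0.012]
2.2 shift mm [-1.  19.1 -4.7] share [-0.004  0.076 -0.019]
2.4 shift mm [-0.9 30.2 -2.8] share [-0.004  0.121 -0.011]
2.6 shift mm [-0.8 37.7  4. ] share [-0.003  0.151  0.016]
2.8 shift mm [-0.6 43.7 12.2] share [-0.003  0.175  0.049]
3.0 shift mm [-0.5 48.  21.4] share [-0.002  0.192  0.086]
3.1416 shift mm [-0.3 49.9 28.3] share [-0.001  0.2    0.113]
```

View pics/wrist7.png

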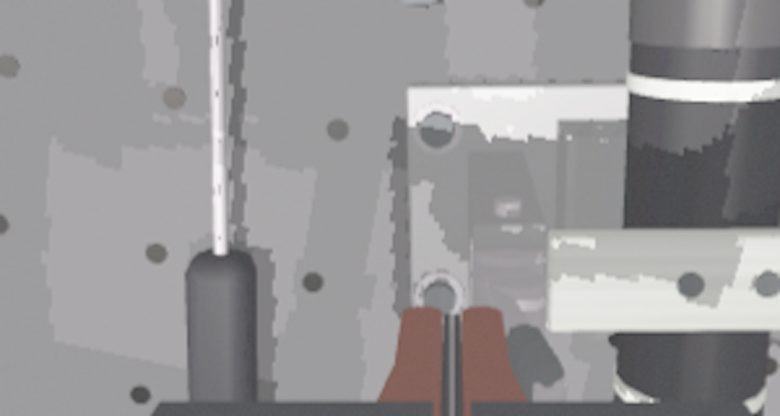

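View pics/scene7.png

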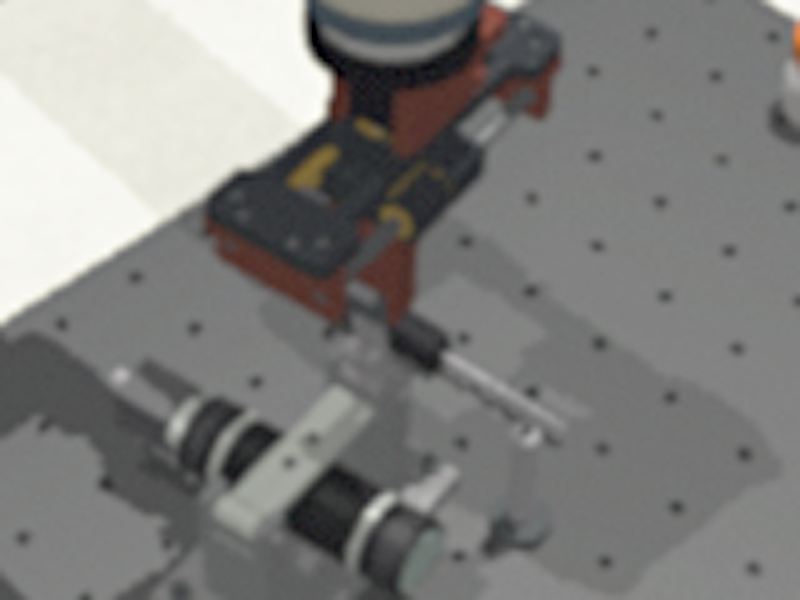

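The lever is now past upright and leaning in ahead of the finger: pad at (365,295) in the scene view and (535,355) in the wrist view. I'll continue along the arc.

Request:
step_arm --commands '[[[-1,-0.004,0.032,-0.012,0],[-1,-0.004,0.076,-0.019,0],[-1,-0.004,0.121,-0.011,0],[-1,-0.003,0.151,0.016,0],[-1,-0.003,0.175,0.049,0],[-1,-0.002,0.192,0.086,0],[-1,-0.002,0.192,0.086,0]]]'

```text
t: 8.68
tcp_pos: [0.5078, -0.0134, 0.1081]
tool_rot: [-179.9, 1.0, 10.9]
force: [0.2, -0.7, -0.0]
finger_gap: 0.005
```

Run:
```python
from h import *
from bench import env,optics
s=env.read_state(); print(s["tcp_pos"],s["tool_rot"],s["force"],inv(s["tcp_pos"]))
for c,r in ((3.0,.05),(3.1416,.05)):
    q=inv(lever(c-1.047,0,r,.0095)); go(s,C(0,q[1]+.0135,q[2]),c)
d=optics.snapshot("scene"); np.savez("pics/scene8.npz",**d)
crop(load("scene8"),260,420,180,300,5,"pics/scene8.png")
```

```text
[ 0.50784525 -0.01336614  0.10811969] [-179.85694804    0.99695817   10.92072081] [ 0.17938567 -0.74696576 -0.00803882] [0.00021039 0.01538109 0.09611969]
3.0 shift mm [-0.2 -2.  -0.3] share [-0.001 -0.008 -0.001]
3.1416 shift mm [-0.1 -0.1  6.6] share [-0.    -0.     0.026]
```

View pics/scene8.png

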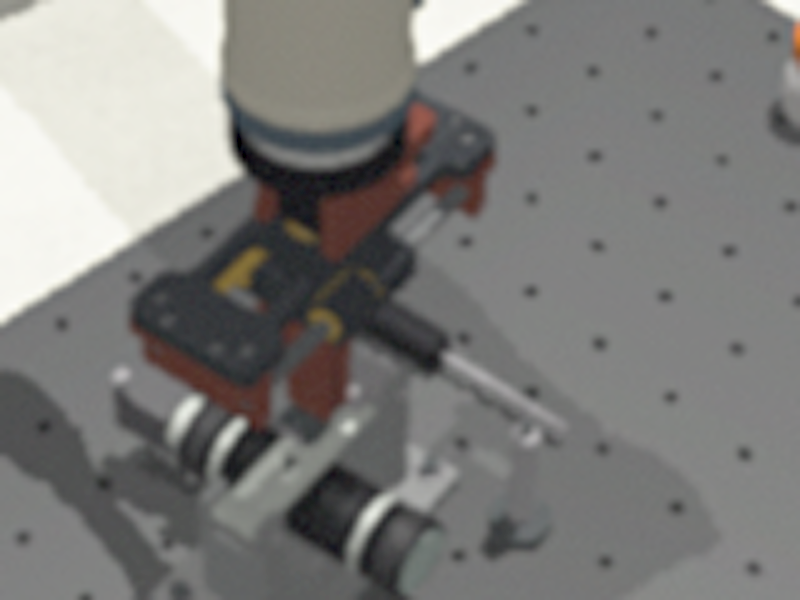

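The lever is nearly level over the strap, with the pad at (300,420). Now I press it down in small steps.

Request:
step_arm --commands '[[[-1,0,0,0.01,0],[-1,0,0,0.018,0],[-1,0,0,0.024,0],[-1,0,0,0.028,0],[-1,0,0,0.03,0]]]'

```text
t: 9.15
tcp_pos: [0.5079, -0.0138, 0.1022]
tool_rot: [-180.0, 0.9, 10.9]
force: [-1.7, -4.7, 5.5]
finger_gap: 0.005
```

Request:
step_arm --commands '[[[-1,0,0,0.006,0],[-1,0,0,0.01,0],[-1,0,0,0.014,0],[-1,0,0,0.014,0]]]'

```text
t: 9.48
tcp_pos: [0.5082, -0.014, 0.1016]
tool_rot: [179.9, 0.8, 10.9]
force: [-5.6, -0.6, 11.9]
finger_gap: 0.006
```

Request:
step_arm --commands '[[[-1,0,0,0.01,0],[-1,0,0,0.018,0],[-1,0,0,0.022,0],[-1,0,0,0.022,0]]]'

```text
t: 9.82
tcp_pos: [0.5085, -0.0141, 0.101]
tool_rot: [179.9, 0.7, 10.9]
force: [-9.6, 0.6, 21.7]
finger_gap: 0.006
```

The force is 22 N with only 0.6 mm of give, so the lever is on its stop. I lift clear and look.

Request:
step_arm --commands '[[[-1,0,0,-0.1,0],[-1,0,0,-0.25,0],[-1,0,0,-0.4,0],[-1,0,0.1,-0.5,0],[-1,0,0.3,-0.5,0],[-1,0,0.5,-0.5,0],[-1,0,0.7,-0.5,0],[-1,0,0.7,-0.5,0]]]'

```text
t: 10.48
tcp_pos: [0.543, -0.1887, 0.2261]
tool_rot: [179.8, 0.7, 10.8]
force: [-0.4, 0.4, -0.9]
finger_gap: 0.002
```

Run:
```python
from h import *
from bench import env,optics
s=env.read_state(); print(s["tcp_pos"],s["force"],inv(s["tcp_pos"]))
for n in ("wrist","scene"):
    d=optics.snapshot(n); np.savez(f"pics/{n}9.npz",**d)
crop(load("scene9"),260,420,200,320,5,"pics/scene9.png"); crop(load("wrist9"),0,640,0,480,1,"pics/wrist9.png")
for n in ("wrist9","scene9"):
    d=load(n); print(n,"pred lever end b=2.094,2.0,1.9",proj(d,[lever(b) for b in(2.094,2.0,1.9)]).round(1).tolist())
    for y in (-.06,0,.003,.01,.02,.03,.04):
        u,v=proj(d,C(0,y,.0875 if y<0 else .0895))[0].round().astype(int)
        if 3<u<636 and 3<v<476:
            q=[inv(x) for x in cloud(d,u-1,u+2,v-1,v+2).reshape(-1,3)]; print(y,np.nanmedian(q,0).round(4))
```

```text
[ 0.54300197 -0.18866806  0.22608744] [-0.36275011  0.40949387 -0.86148447] [ 0.00095995 -0.16340983  0.21408744]
wrist9 pred lever end b=2.094,2.0,1.9 [[138.8, 227.2], [134.2, 229.0], [128.5, 230.9]]
-0.06 [-0.0071 -0.0496  0.0588]
0 [ 0.0003 -0.0004  0.0902]
0.003 [0.0003 0.0028 0.09  ]
0.01 [0.0002 0.0097 0.0894]
0.02 [0.0003 0.0191 0.09  ]
0.03 [0.0002 0.0299 0.0888]
0.04 [-0.0003  0.0412  0.0886]
scene9 pred lever end b=2.094,2.0,1.9 [[316.6, 268.7], [316.8, 266.8], [317.1, 264.7]]
-0.06 [-0.0079 -0.0503  0.0727]
0 [-0.0001 -0.0013  0.0903]
0.003 [-0.0001  0.0035  0.09  ]
0.01 [-0.0017  0.0111  0.0886]
0.02 [-0.0009  0.0193  0.0889]
0.03 [-0.0006  0.0308  0.0874]
0.04 [0.0005 0.0408 0.0885]
```

View pics/scene9.png

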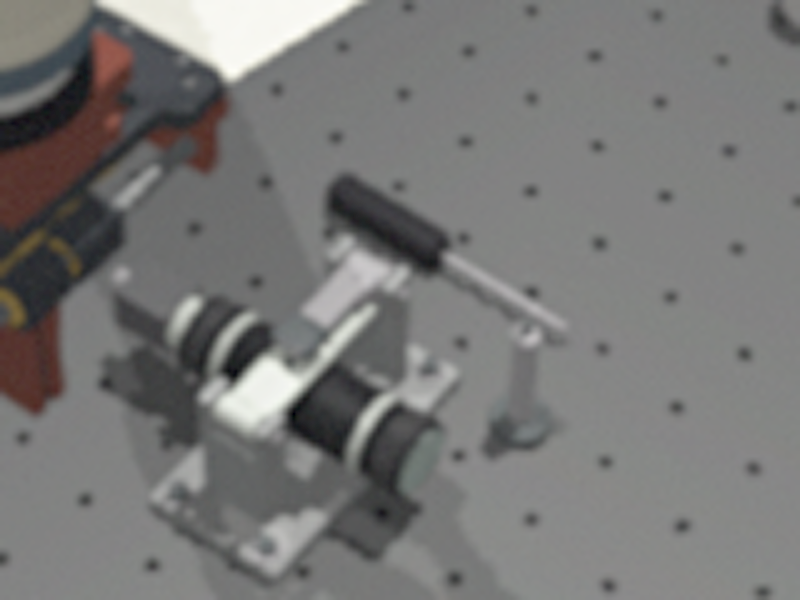

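View pics/wrist9.png

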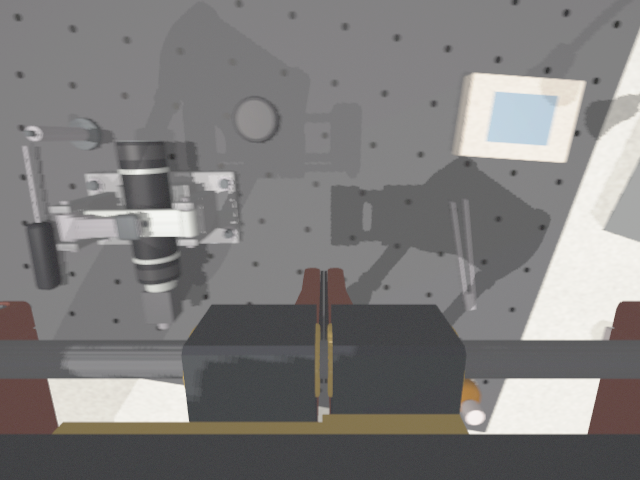

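The lever lies level over the strap. Its pad face is at z 90.0 mm and its arm face at 89.0 mm, matching the given 10 and 9 mm offsets above the pivot at 80 mm. One last check of the strap slope and lens, then I hand in.

Run:
```python
from h import *
from bench import env
for n in ("wrist9","scene9"):
  d=load(n)
  for x,y,zz in ((0.006,-.03,.0747),(0.006,-.02,.0747),(0.006,-.012,.0747),(.0115,.02,.0747),(.0115,.03,.0747),(.04,0,.065),(-.04,0,.065)):
    u,v=proj(d,C(x,y,zz))[0].round().astype(int)
    q=[inv(k) for k in cloud(d,u-1,u+2,v-1,v+2).reshape(-1,3)]; print(n,(x,y,zz),np.nanmedian(q,0).round(4))
a,b=load("scene4"),load("scene9")
# lens ends, bright rings: compare pixel change outside the arm
D=cv2.absdiff(a["color"],b["color"]).max(-1); print("diff around lens front/back",D[285:300,335:350].mean(),D[262:275,292:305].mean())
s=env.read_state(); print(s["t"],s["force"]); env.sign_off()
```

```text
wrist9 (0.006, -0.03, 0.0747) [ 0.0063 -0.0302  0.0751]
wrist9 (0.006, -0.02, 0.0747) [ 0.0061 -0.02    0.0752]
wrist9 (0.006, -0.012, 0.0747) [ 0.0061 -0.0126  0.0755]
wrist9 (0.0115, 0.02, 0.0747) [0.0116 0.0202 0.0745]
wrist9 (0.0115, 0.03, 0.0747) [0.0116 0.0306 0.0743]
wrist9 (0.04, 0, 0.065) [ 0.0402 -0.0004  0.0654]
wrist9 (-0.04, 0, 0.065) [-0.0402 -0.0008  0.0655]
scene9 (0.006, -0.03, 0.0747) [ 0.0072 -0.0321  0.0759]
scene9 (0.006, -0.02, 0.0747) [ 0.0065 -0.0202  0.0756]
scene9 (0.006, -0.012, 0.0747) [ 0.0066 -0.0139  0.0756]
scene9 (0.0115, 0.02, 0.0747) [0.0107 0.0193 0.0747]
scene9 (0.0115, 0.03, 0.0747) [0.0119 0.0293 0.075 ]
scene9 (0.04, 0, 0.065) [0.0387 0.0005 0.0643]
scene9 (-0.04, 0, 0.065) [-0.0414 -0.      0.0627]
diff around lens front/back 4.271111111111111 9.621301775147929
10.5833 [-0.89549295  0.16761204 -0.21437681]
the job is handed in; nothing more can be done
```

The strap is closed flat across the lens barrel and the cam lever is down on top of it. I handed the job in at t = 10.6 s, with the arm clear of everything; no verdict was reported.

**What I did:** With the closed fingers I pushed the strap over and pressed it onto its stop (10.5 N, fingertip at 86.9 mm against 86.7 expected). I then went round to the lever's outer side, pushed it over and pressed it down to its stop (22 N, 0.6 mm of give).

**Last checks:**
- **Strap:** its top face measures level, at 74–76 mm against 74.7 mm expected.
- **Lever:** its faces are at about 89 and 90 mm, which fits fully down. I measured its angle only through those heights.
- **Lens:** the barrel top is at about 65 mm at both ends in the wrist view. The scene view reads 63–64 mm, within its calibration error.
- **Bystanders:** those in view look unmoved; I did not re-measure them one by one. The mirror mount and sample jar were out of view at the end, but the arm went nowhere near them.

**What went wrong:** My first pass at the lever went a millimetre or two over its tip and moved nothing. The wrist camera's depth showed this, and I repeated the push about 20 mm lower.

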